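# Timed exposure at the microscope: lamp, shutter, release

### The job

Take a long exposure using the closed fingertips: first switch the lamp supply on by pressing down the raised end of its rocker, then press the long bar key on the stage controller fully home to open the shutter, and finally press the mushroom button on the loose release pod fully down and keep it held down. The program finishes while the fingers are still holding that button down. Only press things: do not lift, tip or shove the pod, do not press the controller's round and square keys, and leave the other things on the table where they stand.

Things in the scene. Friction and masses are not known exactly. Their poses are not given: they have to be found in the camera images.
- lamp_box: lamp supply, a fixed white box 130 x 110 x 55 mm (its x, y, z) with a grey paddle rocker 76 mm long (along x) and 40 mm wide in the middle of its top; the rocker's pivot lies along y, 72 mm above the table. Origin at the centre of its underside
- rocker_raised_end (a point): point on the rocker's top face, in the middle of its width, 27 mm from the pivot towards the box's +x end, which stands raised at the start (about 84 mm above the table). The face slopes up by 0.25 rad towards that end when off, and down as much when on (this point is then about 71 mm high). The point moves with the rocker
- rocker_low_end (a point): the matching point on the rocker's top face 27 mm from the pivot at the end that is low at the start (about 71 mm high)
- lamp_rocker (a joint): angle of the rocker: 0 = off (as found, up to 0.06), 0.5 = raised end pressed down, on. It stays where it is left; pressing 27 mm from the pivot takes 2 to 4 N
- controller: stage controller, a fixed white box 150 x 190 x 45 mm (its x, y, z) with a row of three black keys along y, 58 mm apart, 22 mm to -x of its middle: a long bar, a round and a square one, in any order, in low grey bezels. Origin at the centre of its underside
- bar_key_top (a point): centre of the top face of the controller's long bar key, 46 mm long (along the controller's x) and 20 mm wide, 60 mm above the table when up
- bar_key (a joint): how far the bar key is pressed down: 0 = up, 0.006 m = fully home. It needs about 4 N and stays down by itself
- round_key_top (a point): centre of the top face of the controller's round key, 30 mm across, 60 mm above the table; not to be pressed
- round_key (a joint): how far the round key is pressed: 0 = up, 0.006 m = down; it would stay down
- square_key_top (a point): centre of the top face of the controller's square key, 28 x 28 mm, 60 mm above the table; not to be pressed
- square_key (a joint): how far the square key is pressed: 0 = up, 0.006 m = down; it would stay down
- release_top (a point): centre of the top face of the black mushroom button, 40 mm across, in the middle of the top of the release pod, 58 mm above the table when up
- release (a joint): how far the release button is pressed: 0 = up, 0.008 m = fully down. A spring pushes it back up: 1.5 N at first, 5 N when fully down
- release_pod: the release pod, a loose white box 100 x 90 mm, 38 mm high, with a grey collar to 42 mm around the button, on rubber feet, 0.5 to 0.85 kg; origin at the centre of its underside
- objective_long: bystander: standing steel microscope objective, 32 mm across, 56 mm tall; origin at the centre of its underside
- objective_short: bystander: standing brass objective, 36 mm across, 36 mm tall; origin at the centre of its underside
- dish: bystander: closed clear dish, 56 mm across, 13 mm high; origin at the centre of its underside
- oil_bottle: bystander: small amber bottle, 28 mm across, 55 mm tall; origin at the centre of its underside
- slide_box: bystander: grey slide box 85 x 60 x 30 mm; origin at the centre of its underside
- lens_ring: bystander: dark steel ring 52 mm across, 14 mm high, lying flat; origin at the centre of its underside
- beaker: bystander: glass beaker 50 mm across, 60 mm tall; origin at the centre of its underside
Mind the look-alikes: they are no part of the job. What is shaped like the release_pod but blue or orange is not meant.

How it is judged:
By the outcome, as a careful person would: the job done as asked, in the order asked, and still so for the second after the job is handed in, while the arm keeps its last pose, push and grip.
It also fails if it takes over 48 s, if anything falls off the work surface, if the arm or the gripper's body presses on something with over 40 N, if the wrist force passes 120 N, or if a joint passes its speed limit or range.

### The arm

A 7-joint arm with a two-finger parallel gripper is mounted at the origin on the work surface. World frame = base frame: x ahead of the robot, y to its left, z up, the work surface at z = 0. Lengths are in m, angles in rad, forces in N, time in s.
With the tool pointing down it reaches from about 0.35 to 0.9 m from the base axis. Payload 19.9 kg.
Tool frame: the origin (TCP) lies at the very end of the fingers, on their centre line; the grasp point (between the pads) lies 19 mm behind it; y points along the fingers, x is the direction in which the jaws open and shut, and the axes are right-handed (so a half turn about y gives the same grasp; the last joint's range is limited). The gripper opens to 85 mm and grips with 20 to 120 N. Pads are 22 mm wide; open, the fingers measure 114 mm over their backs; the gripper's body (76 mm by 85 mm) begins 54 mm behind the grasp point. The pads swing forward as they close: fully open they stand 13 mm farther back than shut.
Start: joints at [1.254, 0.417, -0.01, 1.614, 0.005, 1.111, -0.053], TCP at [0.17, -0.602, 0.231] pointing down, gripper open.
Joint ranges: [-2.81, 2.81], [-0.39, 2.02], [-1.27, 1.25], [0.06, 2.57], [-1.19, 4.33], [0.19, 2], [-2.82, 2.82]. Speed limits (rad/s): [1.89, 1.89, 2.39, 2.39, 3.01, 3.01, 3.01].

### API

Orientations are given as a unit quaternion [w, x, y, z].
In Python, from bench import get_state, camera, camera_params, finish_job gives the robot as it stands. The module is installed in compiled form; this text tells all that it offers.
- The arm moves only by the shell command python3 -m handwheel 'ROWS' [OPENING] [FORCE]. ROWS is text: rows parted by semicolons, each of 6 numbers parted by spaces: the shift along the tool's x, y, z in units of 25 mm (1.0 is 25 mm), then the turn, a rotation vector about the tool's x, y, z in rad. A call has 1 to 12 rows; each row is the pose to reach, as a shift and turn from the pose commanded when the call began, along the tool's axes at that moment; what a row does not reach only later rows make up. A row lasts 1/8 s, in which the tool goes at most 62.5 mm and 10.7 degrees, less where a joint would pass 70% of its speed; a pose out of reach is approached as far as the arm can. A call with a gripper value outside its range is refused whole. OPENING is the finger opening in mm, from 0 to 85.4, set as the call begins (- or left out, the last holds). The fingers move at their own pace and stop on an object; FORCE is the grip in N (left out, the last holds). Time passes only in rows, so rows that repeat a pose let the fingers close. It gives the time, the measured TCP pose, the force and the opening at its end, in the units of the state.
- get_state(): the state, without advancing time (a new reading comes with each control period).
- camera(name): name is "scene" or "side" or "wrist"; returns (picture, depth): 480x640x3 uint8, red, green, blue; 480x640 float32, m along the optical axis (not along the pixel's ray), 0 where there is no reading.
- camera_params(name): a dict with "vertical_fov" (degrees; the focal length in pixels is half the picture's height over the tangent of half this angle, whatever the lens; pixels are square), "cx", "cy" (the principal point, pixels), "k1" (the pictures are not rectified: a ray, as slopes to the right and down, at radius r is drawn at 1 + k1 r^2 times it, then the intrinsics apply), "eye" and "orientation" of the camera in the world. Camera axes: x right, y down, z forward; pixel columns grow to the right and rows downward; lengths in m; the calibration is good to about 2 mm. A picture is of the moment at which its call begins: read the wrist's pose just before it. camera_params takes no time and is no camera call; for the wrist camera it gives the pose at the moment of the call.
- finish_job(): hands the job in, once; it reports no verdict.
The state is a dict: "time_s": time; "joints": joint angles; "qd": joint speeds; "tau": joint torques, N m; "position": TCP position; "eef_rot": TCP orientation; "force": force on the tool from outside, world axes, zero at the start; "wrist_torque": the same for the moment, N m; "grip_width": opening from 0.0 (shut) to 1.0 (fully open).
Only numpy, scipy, OpenCV 4.12 (cv2) and the standard library are available. Lean on these libraries where they do the work, as an engineer would, in place of code of your own. Each camera call takes 0.05 s, during which the arm holds its last target. There are 200 camera calls.

## Working session

There is one attempt and no reset: what is moved stays moved. The work goes in short steps, Python scripts to look and compute and a shell command to move; the robot and the scene stay as the last step left them, time stands still between calls to the robot, and variables do not carry over. Pictures are saved under pics/ and viewed, about 8 in all and at most 12, crops included, and the job is handed in when it is done.

```bash
mkdir -p pics
cat > h.py <<'E'
import numpy as np, cv2
from bench import *
def cam(n):
    p=camera_params(n); im,d=camera(n); return p,im,d
def rot(q):
    from scipy.spatial.transform import Rotation as R
    return R.from_quat([q[1],q[2],q[3],q[0]]).as_matrix()
def cloud(p,d):
    h,w=d.shape; f=h/2/np.tan(np.radians(p["vertical_fov"])/2)
    v,u=np.mgrid[:h,:w].astype(float)
    K=np.array([[f,0,p["cx"]],[0,f,p["cy"]],[0,0,1]])
    s=cv2.undistortPoints(np.stack([u.ravel(),v.ravel()],1)[:,None],K,np.array([p["k1"],0,0,0.]))[:,0]
    c=np.c_[s,np.ones(len(s))]*d.reshape(-1,1)
    W=c@rot(p["orientation"]).T+np.array(p["eye"])
    W[d.ravel()==0]=np.nan
    return W.reshape(h,w,3)
def save(n,im): cv2.imwrite("pics/"+n+".png",im[...,::-1])
E
python3 - <<'E'
from h import *
s=get_state();print({k:np.round(v,3) for k,v in s.items()})
for n in("scene","side"):
    p,im,d=cam(n);print(p);np.savez("/tmp/"+n,W=cloud(p,d),im=im);save(n,im)
print(rot(s["eef_rot"]).round(3))
E
```

```text
{'time_s': np.float64(0.0), 'joints': array([ 1.254,  0.418, -0.01 ,  1.614,  0.005,  1.111, -0.053]), 'qd': array([-0.001,  0.002,  0.001,  0.001,  0.   ,  0.   , -0.001]), 'tau': array([ 0.0000e+00, -8.6445e+01,  6.7900e-01, -4.3491e+01,  1.9000e-02,
        7.0000e-03, -0.0000e+00]), 'position': array([ 0.169, -0.601,  0.231]), 'eef_rot': array([ 0.564, -0.564,  0.427, -0.426]), 'force': array([-1.131, -0.359,  0.816]), 'wrist_torque': array([ 0.014,  0.011, -0.013]), 'grip_width': np.float64(0.997)}
{'vertical_fov': 49.129520431485886, 'cx': 318.34388197550686, 'cy': 240.12990138417513, 'k1': -0.1292019740598712, 'eye': array([0.93838545, 0.71687926, 1.09799164]), 'orientation': array([-0.09358162,  0.24376818,  0.90886249, -0.32525149])}
{'vertical_fov': 52.41486389838643, 'cx': 319.52424569037015, 'cy': 251.7056598475498, 'k1': 0.03535582587354259, 'eye': array([0.34067476, 0.83194246, 1.04573876]), 'orientation': array([ 0.03643629, -0.07360779,  0.9342797 , -0.34695206])}
[[ 0.271 -0.     0.962]
 [-0.962  0.001  0.271]
 [-0.001 -1.    -0.   ]]
```

View pics/scene.png

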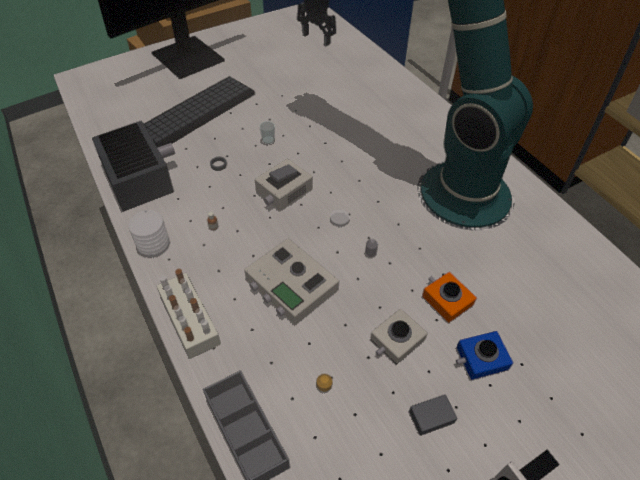

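View pics/side.png

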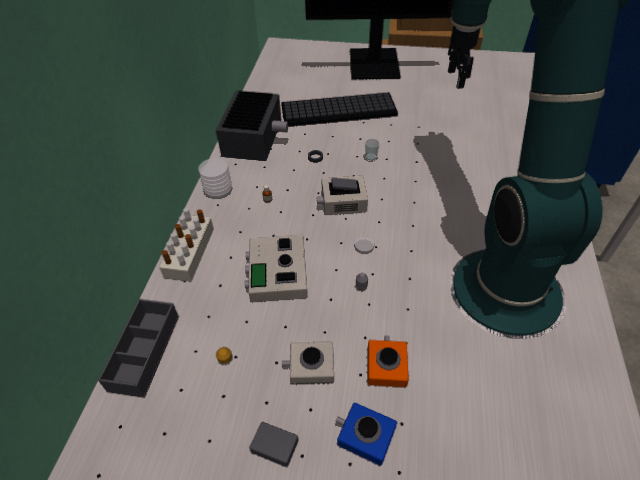

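The scene shows the lamp box (284,182), the controller (292,280) with keys square (282,254), round (298,268) and bar (314,282). Release pod candidates are white (399,335), orange (449,295) and blue (485,353). The white one is meant. Next I measure these and check them in a crop.

Run:
```python
from h import *
S=np.load("/tmp/scene.npz");D=np.load("/tmp/side.npz")
a=cv2.resize(S["im"][145:375,235:435],None,fx=2,fy=2.6,interpolation=3)
b=cv2.resize(D["im"][165:395,235:435],None,fx=2,fy=2.6,interpolation=3)
save("crop",np.hstack([a,b]))
def rep(n,W,im,seed,r,zlo,zhi,mx=None):
    c=np.nanmedian(W[seed[1]-2:seed[1]+3,seed[0]-2:seed[0]+3].reshape(-1,3),0)
    dd=np.linalg.norm(W[...,:2]-c[:2],axis=2)
    m=(dd<r)&(W[...,2]>zlo)&(W[...,2]<zhi)
    if mx is not None: m&=(im.max(2)<mx)
    P=W[m]
    if len(P)<5: print(n,seed,"seed",c.round(4),"few");return
    R=cv2.minAreaRect((P[:,:2]*1000).astype(np.float32))
    print(n,"seed",c.round(4),"rect",np.round(R[0],1),np.round(R[1],1),round(R[2],1),"mean",P.mean(0).round(4),len(P))
for nm,X,pts in(("scene",S,dict(lamp=(284,176),ctl=(292,280),bar=(314,282),rnd=(298,268),sq=(282,254),pod=(400,329))),
             ("side",D,dict(lamp=(345,186),ctl=(278,267),bar=(286,277),rnd=(285,260),sq=(285,243),pod=(312,357)))):
    W,im=X["W"],X["im"];print(nm)
    rep("lampbox",W,im,pts["lamp"],.1,.045,.062); rep("rocker",W,im,pts["lamp"],.07,.064,.1)
    rep("ctl",W,im,pts["ctl"],.14,.038,.08)
    for k in("bar","rnd","sq"): rep(k,W,im,pts[k],.03,.055,.068,90)
    rep("podbtn",W,im,pts["pod"],.035,.052,.066); rep("podbox",W,im,pts["pod"],.08,.03,.045)
    # rocker slope
    c=W[pts["lamp"][1],pts["lamp"][0]];m=(np.linalg.norm(W[...,:2]-c[:2],axis=2)<.06)&(W[...,2]>.063)&(W[...,2]<.1)
    P=W[m];print("slope",np.linalg.lstsq(np.c_[P[:,:2]-P[:,:2].mean(0),np.ones(len(P))],P[:,2],rcond=None)[0])
```

```text
scene
lampbox seed [ 0.4704 -0.2534  0.0792] rect [ 464.6 -272. ] [137.8 117.6] 12.4 mean [ 0.4696 -0.2599  0.0549] 999
rocker seed [ 0.4704 -0.2534  0.0792] rect [ 463.3 -271.4] [78.5 46.1] 10.8 mean [ 0.4665 -0.2682  0.0776] 286
ctl seed [0.6097 0.0487 0.0451] rect [604.2  33.5] [152.6 192.9] 13.5 mean [0.6063 0.0399 0.0462] 3831
bar seed [0.5707 0.0898 0.0594] rect [568.9  85.2] [46.6 21.1] 14.7 mean [0.5695 0.0857 0.0593] 138
rnd seed [0.5845 0.0333 0.0601] rect [582.9  29. ] [27.8 27.6] 17.4 mean [0.5828 0.0294 0.0594] 93
sq seed [ 0.5977 -0.0249  0.0594] rect [596.7 -27.1] [29.8 30.2] 19.8 mean [ 0.5973 -0.0267  0.0592] 105
podbtn seed [0.4657 0.2992 0.058 ] rect [463.8 296.2] [40.1 37.1] 55.0 mean [0.4644 0.2973 0.0579] 223
podbox seed [0.4657 0.2992 0.058 ] rect [463.7 296.6] [102.7  91.9] 10.6 mean [0.4675 0.301  0.0383] 1288
slope [ 0.16557221 -0.03472793  0.07740336]
side
lampbox seed [ 0.4607 -0.2569  0.0755] rect [ 468.5 -270.8] [136.5 116.4] 13.5 mean [ 0.4634 -0.2567  0.0546] 846
rocker seed [ 0.4607 -0.2569  0.0755] rect [ 465.6 -271.3] [75.1 44.8] 13.2 mean [ 0.466  -0.2677  0.0766] 267
ctl seed [0.5991 0.0497 0.0442] rect [605.9  33.5] [149.8 195.4] 13.8 mean [0.6036 0.0419 0.0465] 3121
bar seed [0.5677 0.0899 0.0595] rect [569.9  84.9] [44.5 24.3] 17.9 mean [0.5696 0.0858 0.0594] 120
rnd seed [0.5815 0.0359 0.0596] rect [583.8  29.4] [27.9 27.6] 62.9 mean [0.5839 0.0301 0.0596] 84
sq seed [ 0.5929 -0.0232  0.0593] rect [599.2 -27.5] [29.3 29.5] 22.1 mean [ 0.598  -0.0263  0.0593] 89
podbtn seed [0.4622 0.3036 0.0574] rect [465.4 297.7] [36.5 38.7] 10.8 mean [0.4653 0.2983 0.058 ] 221
podbox seed [0.4622 0.3036 0.0574] rect [465.3 297.9] [100.   93.2] 10.4 mean [0.4641 0.3032 0.0383] 1348
slope [ 0.19001242 -0.05379069  0.07647275]
```

View pics/crop.png

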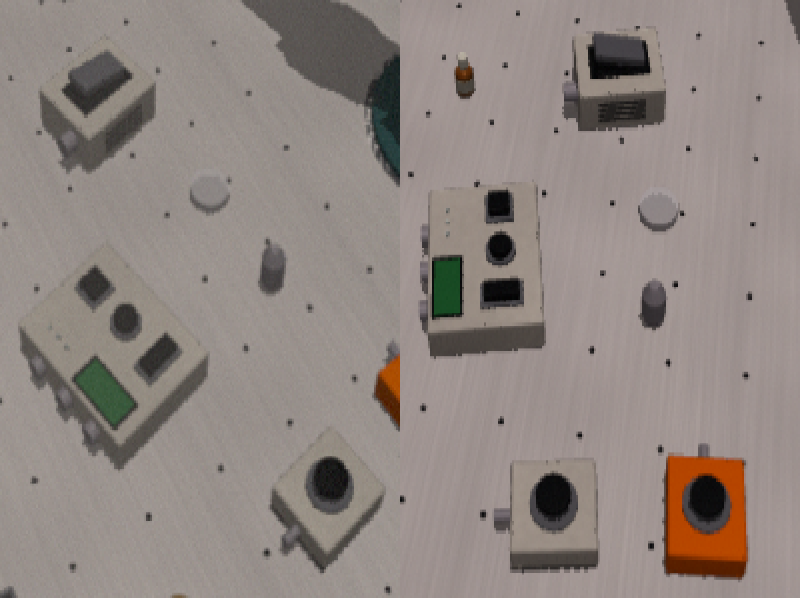

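Run:
```python
from h import *
c0=np.array([.4660,-.2714])
for n in("scene","side"):
    W=np.load(f"/tmp/{n}.npz")["W"]; d=W[...,:2]-c0
    for a in(12.5,):
        a=np.radians(a);u=d[...,0]*np.cos(a)+d[...,1]*np.sin(a);v=-d[...,0]*np.sin(a)+d[...,1]*np.cos(a)
        m=(abs(u)<.05)&(abs(v)<.03)&(W[...,2]>.05)
        for lo in np.arange(-.05,.05,.01):
            k=m&(u>=lo)&(u<lo+.01)&(W[...,2]>.064); z=W[k][:,2]
            if len(z):print(n,round(lo,2),len(z),np.percentile(z,[10,50,90]).round(4),"v",v[k].min().round(3),v[k].max().round(3))
        k=m&(W[...,2]>.066)&(abs(v)<.015)&(abs(u)<.03);print(np.linalg.lstsq(np.c_[u[k],v[k],np.ones(k.sum())],W[k][:,2],rcond=None)[0])
s=get_state();R=rot(s["eef_rot"]);p=s["position"]
a=np.radians(12.5)
for nm,t in(("rock",[.466+.027*np.cos(a),-.2714+.027*np.sin(a),.11]),("bar",[.5696,.0857,.09]),("pod",[.4647,.2973,.09])):
    print(nm,t,(R.T@(np.array(t)-p)/.025).round(2))
```

```text
scene -0.05 4 [0.0668 0.0677 0.0698] v -0.019 0.015
scene -0.04 28 [0.0664 0.0708 0.0735] v -0.02 0.018
scene -0.03 33 [0.0698 0.0737 0.0766] v -0.019 0.022
scene -0.02 35 [0.0723 0.0754 0.0793] v -0.021 0.022
scene -0.01 36 [0.074  0.0779 0.0808] v -0.018 0.02
scene 0.0 34 [0.0735 0.0787 0.0819] v -0.018 0.023
scene 0.01 36 [0.0766 0.081  0.0834] v -0.023 0.022
scene 0.02 42 [0.0788 0.0832 0.0868] v -0.02 0.023
scene 0.03 38 [0.0773 0.0796 0.0848] v -0.021 0.021
[0.19058469 0.02849121 0.07877618]
side -0.04 24 [0.0676 0.0716 0.0733] v -0.021 0.022
side -0.03 35 [0.0691 0.0729 0.0751] v -0.019 0.02
side -0.02 34 [0.0694 0.075  0.0773] v -0.017 0.022
side -0.01 35 [0.0709 0.0757 0.0785] v -0.016 0.022
side 0.0 39 [0.0715 0.0777 0.0808] v -0.022 0.018
side 0.01 36 [0.0757 0.0801 0.0828] v -0.019 0.023
side 0.02 37 [0.0757 0.0828 0.0852] v -0.018 0.022
side 0.03 27 [0.0763 0.0822 0.085 ] v -0.016 0.02
[ 0.2048019  -0.03550773  0.07784672]
rock [np.float64(0.49235999219223825), np.float64(-0.2655561304236712), 0.11] [-9.41  4.84 16.07]
bar [0.5696, 0.0857, 0.09] [-22.1    5.65  22.86]
pod [0.4647, 0.2973, 0.09] [-31.38   5.66  21.12]
```

```bash
python3 -m handwheel '-1 0.4 1.7 0 -0.15 0; -2 0.8 3.4 0 -0.3 0; -3 1.2 5.1 0 -0.45 0; -4 1.7 6.8 0 -0.6 0; -5 2.1 8.5 0 -0.75 0; -6 2.5 10.2 0 -0.9 0; -7 2.9 11.9 0 -1.05 0; -8 3.3 13.6 0 -1.2 0; -9 3.8 15.3 0 -1.37 0; -9.4 4 16.1 0 -1.53 0; -9.4 4 16.1 0 -1.53 0; -9.4 4 16.1 0 -1.53 0' 0 40
cat > st.py <<'E'
from h import *
import sys
s=get_state();R=rot(s["eef_rot"]);p=np.array(s["position"])
print("t",round(s["time_s"],2),"p",p.round(4),"F",np.round(s["force"],2),"grip",round(s["grip_width"],3),"xhead",np.degrees(np.arctan2(R[1,0],R[0,0])).round(1),"ydir",R[:,1].round(3))
for n,t in dict(rock=[.493,-.2652,.084],bar=[.5697,.0857,.060],pod=[.4647,.2973,.058]).items(): print(n,(R.T@(np.array(t)-p)/.025).round(2))
E
python3 st.py
python3 - <<'E'
from h import *
p,im,d=cam("wrist");save("w1",im)
W=cloud(p,d);np.savez("/tmp/w1",W=W,im=im)
E
```

```text
time_s: 1.6
position: [0.4926, -0.2669, 0.1312]
eef_rot: [-0.702, 0.702, 0.081, -0.082]
force: [0.0, -0.7, 0.3]
grip_width: -0.003
t 1.6 p [ 0.4926 -0.2669  0.1312] F [ 0.   -0.68  0.3 ] grip -0.003 xhead 13.2 ydir [-0.001 -0.    -1.   ]
rock [0.03 1.89 0.06]
bar [ 6.23  2.84 13.02]
pod [ 4.08  2.92 22.22]
```

View pics/w1.png

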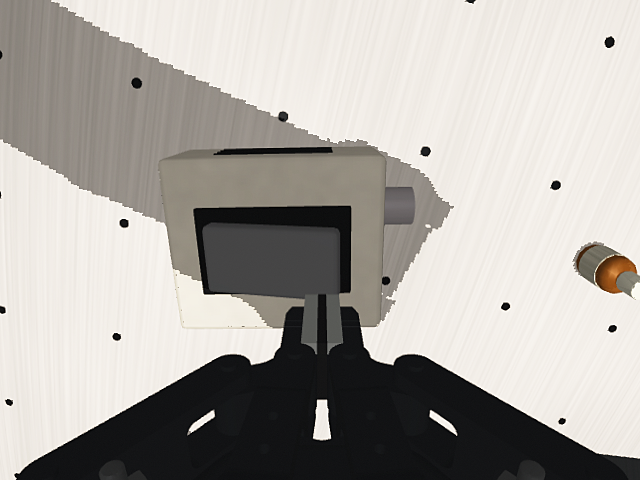

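The wrist view shows the rocker at (270,258), with its raised end to the right near (330,260) and the closed fingertips (322,300) lined up with it. I press now.

```bash
python3 -m handwheel '0.1 0.9 0.05 0 0 0; 0.1 1.7 0.05 0 0 0; 0.1 1.9 0.05 0 0 0; 0.1 2.1 0.05 0 0 0; 0.1 2.25 0.05 0 0 0; 0.1 2.35 0.05 0 0 0; 0.1 2.35 0.05 0 0 0'; python3 st.py
```

```text
time_s: 2.52
position: [0.4954, -0.2644, 0.0726]
eef_rot: [-0.702, 0.702, 0.083, -0.083]
force: [0.9, 0.8, 0.7]
grip_width: 0.001
t 2.52 p [ 0.4954 -0.2644  0.0726] F [0.93 0.82 0.69] grip 0.001 xhead 13.4 ydir [ 0. -0. -1.]
rock [-0.1  -0.46 -0.01]
bar [ 6.14  0.5  12.93]
pod [ 4.01  0.58 22.14]
```

```bash
python3 -m handwheel '0 0.04 0 0 0 0; 0 0.08 0 0 0 0; 0 0.12 0 0 0 0; 0 0.12 0 0 0 0'; python3 st.py
```

```text
time_s: 3.02
position: [0.4957, -0.2646, 0.071]
eef_rot: [-0.702, 0.703, 0.083, -0.082]
force: [-8.2, 4.2, 29.4]
grip_width: 0.001
t 3.02 p [ 0.4957 -0.2646  0.071 ] F [-8.22  4.23 29.4 ] grip 0.001 xhead 13.4 ydir [ 0.    -0.001 -1.   ]
rock [-0.11 -0.52 -0.  ]
bar [ 6.13  0.43 12.94]
pod [ 4.01  0.49 22.15]
```

The hard stop came at 29 N with the tip at 71 mm, so the rocker is on. Now to the bar key.

```bash
python3 -m handwheel '0 -1.2 0 0 0 0; 0 -2.2 0.3 0 0 0; 0.8 -2.2 1.7 0 0 0; 1.6 -2.2 3.5 0 0 0; 2.5 -2.2 5.3 0 0 0; 3.3 -2.2 7.1 0 0 0; 4.2 -2.2 8.9 0 0 0; 5 -2.2 10.7 0 0 0; 5.7 -2.2 12 0 0 0; 6.13 -2.2 12.94 0 0 0; 6.13 -1.6 12.94 0 0 0; 6.13 -1.6 12.94 0 0 0'; python3 st.py
python3 - <<'E'
from h import *
p,im,d=cam("wrist");save("w2",im);np.savez("/tmp/w2",W=cloud(p,d),im=im)
p,im,d=cam("side");W=cloud(p,d)
c0=np.array([.4660,-.2714]);q=W[...,:2]-c0;a=np.radians(12.5)
u=q[...,0]*np.cos(a)+q[...,1]*np.sin(a);v=-q[...,0]*np.sin(a)+q[...,1]*np.cos(a)
k=(W[...,2]>.063)&(W[...,2]<.1)&(abs(v)<.015)&(abs(u)<.03);print("rocker slope",np.linalg.lstsq(np.c_[u[k],v[k],np.ones(k.sum())],W[k][:,2],rcond=None)[0])
X=np.load("/tmp/w2.npz");W,im=X["W"],X["im"]
for n,c in dict(bar=(.5697,.0857),rnd=(.5833,.0297)).items():
    q=np.linalg.norm(W[...,:2]-c,axis=2);m=(q<.032)&(W[...,2]>.056)&(W[...,2]<.066);P=W[m]
    if len(P)>10:
        r=cv2.minAreaRect((P[:,:2]*1e3).astype(np.float32));print(n,np.round(r[0],1),np.round(r[1],1),r[2],P[:,2].mean(),len(P))
c=np.array((.5697,.0857));m=np.linalg.norm(W[...,:2]-c,axis=2)<.04
print(np.histogram(W[m][:,2],bins=np.arange(.04,.066,.002)))
E
```

```text
time_s: 4.53
position: [0.5685, 0.0849, 0.1082]
eef_rot: [-0.702, 0.702, 0.081, -0.083]
force: [0.6, 0.1, 0.1]
grip_width: 0.001
t 4.53 p [0.5685 0.0849 0.1082] F [0.6  0.07 0.1 ] grip 0.001 xhead 13.4 ydir [-0.003 -0.001 -1.   ]
rock [ -6.18   0.99 -12.92]
bar [0.06 1.93 0.02]
pod [-2.07  2.01  9.23]
rocker slope [-0.25156272 -0.04105171  0.07743117]
bar [570.5  83.6] [46.2 19.7] 13.806023597717285 0.059226314528532796 3002
(array([ 145, 2220, 5891,  531, 1185,  113,  114,  101,  216, 2338,  448,
          0]), array([0.04 , 0.042, 0.044, 0.046, 0.048, 0.05 , 0.052, 0.054, 0.056,
       0.058, 0.06 , 0.062, 0.064]))
```

View pics/w2.png

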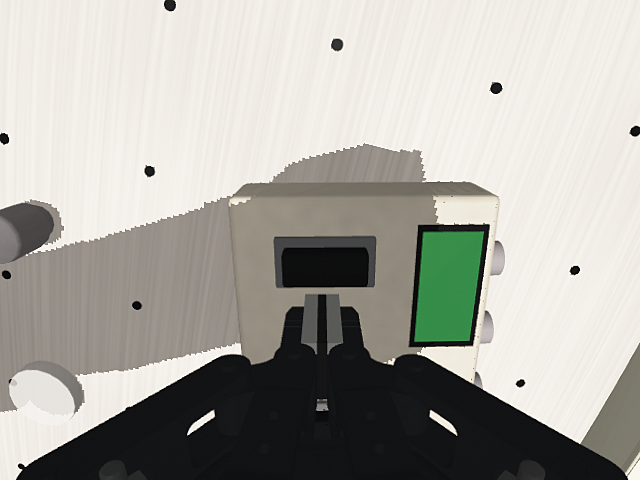

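The wrist view shows the bar key at (325,267) under the tips, and the rocker slope is now -0.25 (on). I press the bar.

```bash
python3 -m handwheel '0.06 1 0 0 0 0; 0.06 1.8 0 0 0 0; 0.06 1.95 0 0 0 0; 0.06 2.05 0 0 0 0; 0.06 2.15 0 0 0 0; 0.06 2.2 0 0 0 0; 0.06 2.25 0 0 0 0; 0.06 2.25 0 0 0 0'; python3 st.py
```

```text
time_s: 5.62
position: [0.5712, 0.0862, 0.0539]
eef_rot: [-0.702, 0.702, 0.083, -0.082]
force: [-4.3, -2.9, 11.3]
grip_width: 0.002
t 5.62 p [0.5712 0.0862 0.0539] F [-4.31 -2.86 11.3 ] grip 0.002 xhead 13.4 ydir [ 0.001 -0.    -1.   ]
rock [ -6.3   -1.2  -12.95]
bar [-0.06 -0.24 -0.01]
pod [-2.19 -0.17  9.2 ]
```

```bash
python3 -m handwheel '0 0.06 0 0 0 0; 0 0.06 0 0 0 0; 0 -1 0 0 0 0; 0 -2 0.2 0 0 0; -0.5 -2.2 1.8 0 0 0; -0.9 -2.2 3.6 0 0 0; -1.3 -2.2 5.4 0 0 0; -1.7 -2.2 7.2 0 0 0; -2 -2.2 8.6 0 0 0; -2.19 -2.2 9.2 0 0 0; -2.19 -1.6 9.2 0 0 0; -2.19 -1.6 9.2 0 0 0'; python3 st.py
python3 - <<'E'
from h import *
p,im,d=cam("wrist");save("w3",im);Ww=cloud(p,d)
for n in("scene","side"):
    p,im,d=cam(n);W=cloud(p,d)
    for k,c in dict(bar=(.5700,.0855),rnd=(.5833,.0297),sq=(.5977,-.0265)).items():
        print(n,k,np.nanmedian(W[np.linalg.norm(W[...,:2]-c,axis=2)<.007][:,2]).round(4))
for n,W in(("wrist",Ww),("side",W)):
    m=(np.linalg.norm(W[...,:2]-(.4647,.2973),axis=2)<.03)&(W[...,2]>.053)&(W[...,2]<.063);P=W[m]
    c,r=cv2.minEnclosingCircle((P[:,:2]*1e3).astype(np.float32));print(n,"btn",np.round(c,1),round(r,1),P[:,2].mean().round(4),len(P))
E
```

```text
time_s: 7.12
position: [0.4644, 0.2955, 0.0917]
eef_rot: [-0.702, 0.703, 0.081, -0.083]
force: [0.1, -0.4, -0.1]
grip_width: 0.001
t 7.12 p [0.4644 0.2955 0.0917] F [ 0.1  -0.36 -0.11] grip 0.001 xhead 13.3 ydir [-0.002 -0.002 -1.   ]
rock [ -4.05   0.34 -22.09]
bar [ 2.17  1.27 -9.13]
pod [0.03 1.35 0.07]
scene bar 0.0528
scene rnd 0.0609
scene sq 0.0589
side bar nan
side rnd nan
side sq nan
wrist btn [464.7 296.2] 19.9 0.0573 4067
side btn [466.  297.6] 20.3 0.0577 204
  return np.nanmean(a, axis, out=out, keepdims=keepdims)
```

View pics/w3.png

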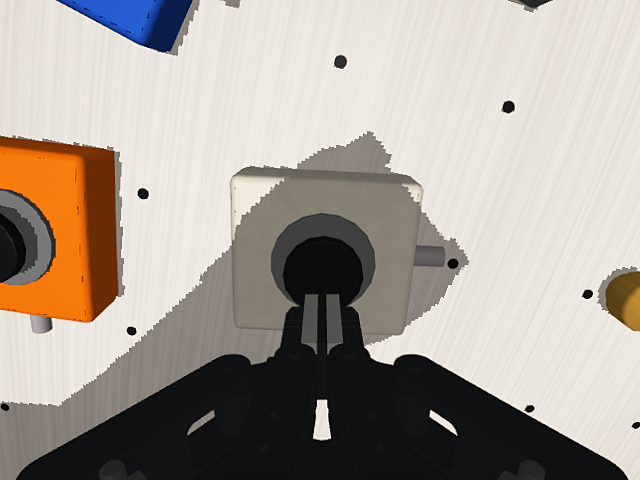

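The wrist view shows the white pod with its black button at (323,270) under the tips, with the orange and blue look-alikes to the left. The bar is down (52.8 mm) and the round and square keys are up. I press the release slowly.

```bash
python3 -m handwheel '0 0.7 0.05 0 0 0; 0 1.2 0.05 0 0 0; 0 1.35 0.05 0 0 0; 0 1.45 0.05 0 0 0; 0 1.52 0.05 0 0 0; 0 1.58 0.05 0 0 0; 0 1.64 0.05 0 0 0; 0 1.68 0.05 0 0 0; 0 1.68 0.05 0 0 0; 0 1.68 0.05 0 0 0'; python3 st.py
```

```text
time_s: 8.52
position: [0.464, 0.2985, 0.0514]
eef_rot: [0.702, -0.702, -0.083, 0.083]
force: [-2.5, -0.3, 4.7]
grip_width: -0.001
t 8.53 p [0.464  0.2985 0.0514] F [-2.51 -0.33  4.69] grip -0.001 xhead 13.4 ydir [ 0.  0. -1.]
rock [ -4.1   -1.31 -22.2 ]
bar [ 2.14 -0.35 -9.26]
pod [ 0.02 -0.27 -0.05]
```

```bash
python3 -m handwheel '0 0.03 0 0 0 0; 0 0.06 0 0 0 0; 0 0.08 0 0 0 0; 0 0.08 0 0 0 0'; python3 st.py
```

```text
time_s: 9.02
position: [0.4641, 0.2986, 0.0499]
eef_rot: [-0.702, 0.702, 0.083, -0.082]
force: [-5.5, -3.1, 17.7]
grip_width: -0.001
t 9.03 p [0.4641 0.2986 0.0499] F [-5.52 -3.09 17.71] grip -0.001 xhead 13.4 ydir [ 0. -0. -1.]
rock [ -4.11  -1.36 -22.21]
bar [ 2.13 -0.4  -9.26]
pod [ 0.01 -0.33 -0.06]
```

```bash
python3 - <<'E'
from h import *
p,im,d=cam("scene");W=cloud(p,d)
m=(np.linalg.norm(W[...,:2]-(.4647,.297),axis=2)<.075)&(W[...,2]>.03)&(W[...,2]<.0395);P=W[m]
print("pod",cv2.minAreaRect((P[:,:2]*1e3).astype(np.float32)))
save("end",np.hstack([cv2.resize(im[200:400,300:500],None,fx=2,fy=2),cv2.resize(im[100:300,200:400],None,fx=2,fy=2)]))
E
python3 st.py
```

```text
pod ((463.5107116699219, 296.12603759765625), (103.39046478271484, 93.13359069824219), 9.764287948608398)
t 9.07 p [0.4641 0.2986 0.0498] F [-5.34 -3.08 17.88] grip 0.001 xhead 13.4 ydir [ 0. -0. -1.]
rock [ -4.1   -1.37 -22.21]
bar [ 2.14 -0.4  -9.26]
pod [ 0.01 -0.33 -0.06]
```

View pics/end.png

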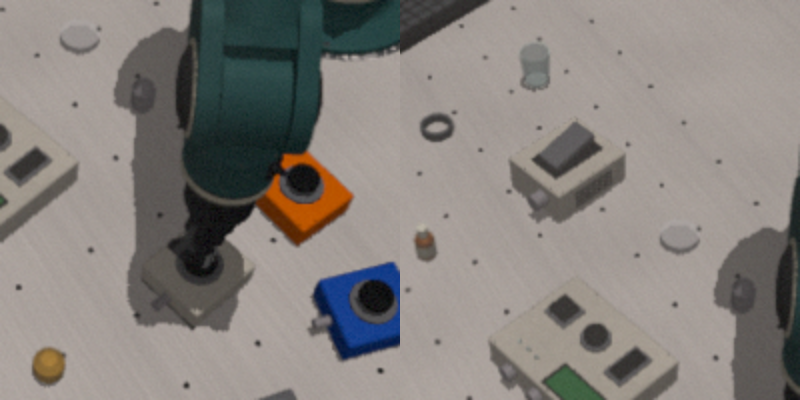

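The final picture shows the fingers on the white pod's button (200,262 in the crop). The pod is unmoved, the rocker is flipped, and the bystanders are in place.

```bash
python3 -c "from bench import *; print(finish_job())"
```

```text
the job is handed in; nothing more can be done
None
```

I pressed the three controls in the order asked and handed the job in at about 9 s, with the closed fingertips still holding the release button down.

| Control | What I measured |
|---|---|
| Lamp rocker | Slope went from about +0.2 to -0.25, with a hard stop at 29 N and the tip at 71 mm |
| Bar key | Top at 52.8 mm afterwards (about 54 mm expected when home); 11 N at the stop |
| Release button | Tip at 49.9 mm, 8 mm below its starting height; held at 17.8 N, above the 5 N spring |

- **Not to be pressed:** the round and square keys were still up, at 60.9 and 58.9 mm in the scene camera.
- **Pod and bystanders:** the pod measured within 1 mm of where it started. In the last picture the things in view stood where they were.
- **A check that failed:** the side camera gave no reading of the key heights, so they rest on the scene camera alone. No other checks disagreed.

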